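Sort two pattern weights by the grip of their soles

ROBOT

A 6-joint arm with a two-finger parallel gripper is mounted at the origin on a cart in front of the work surface, level with it; the furniture and walls round the work are solid. World frame = base frame: x ahead of the robot, y to its left, z up, the work surface at z = 0. Lengths are in m, angles in rad, forces in N, time in s.
With the tool pointing down it reaches from about 0.35 to 0.975 m from the base axis. Payload 4.9 kg.
Tool frame: the origin (TCP) lies at the very end of the fingers, on their centre line; the grasp point (between the pads) lies 19 mm behind it; z points along the fingers, y is the direction in which the jaws open and shut (so a half turn about z gives the same grasp; the last joint's range is limited). The gripper opens to 85 mm and grips with 20 to 120 N. Pads are 22 mm wide; open, the fingers measure 114 mm over their backs; the gripper's body (76 mm by 85 mm) begins 54 mm behind the grasp point. The pads swing forward as they close: fully open they stand 13 mm farther back than shut.
Start: joints at [-1.419, 0.053, 1.613, -0, 1.476, -0.119], TCP at [0.167, -0.602, 0.231] pointing down, gripper open.
Joint ranges: [-3.01, 3.01], [-1.01, 2.22], [0.06, 2.58], [-1.02, 4.17], [0.09, 2.62], [-3.14, 3.14]. Speed limits (rad/s): [2.57, 2.57, 3.14, 3.14, 3.14, 3.14].

INTERFACE

Orientations are given as a unit quaternion [w, x, y, z].
In Python, from plant import monitor, eyes, manip gives the robot as it stands.
- The arm moves only by the tool step_arm, never from a script. Its argument "motion" is a list of rows, each a list of 7 numbers: the shift along the world's x, y, z scaled (see below), then the turn, a rotation vector about the world's x, y, z scaled (see below), then the closure in counts, from 0 (fully open) to 255 (shut). In form: [[x, y, z, ax, ay, az, grip], ...]. A call has 1 to 10 rows; each row is the pose to reach, as a shift and turn from the pose commanded when the call began; what a row does not reach only later rows make up. The controller multiplies each number of a shift by 0.5 m and each number of a turn by 1.5 rad. A row lasts 1/10 s, in which the tool goes at most 50 mm and 8.59 degrees, less where a joint would pass 70% of its speed; a pose out of reach is approached as far as the arm can. A call with a number of a shift or a turn outside -1 to 1 is refused whole. A call with a gripper value outside its range is refused whole. The fingers move at their own pace and stop on an object; the grip force is fixed at half the most. Time passes only in rows, so rows that repeat a pose let the fingers close. It gives the time, the measured TCP pose, the force and the opening at its end, in the units of the state.
- monitor.state(): the state, without advancing time (a new reading comes with each control period).
- eyes.grab_frame(name): name is "scene" or "top" or "wrist"; returns a dict with "pixels" (420x560x3 uint8, red, green, blue), "mtx" (3x3 intrinsics, pixels), "rvec" (rotation vector, rad) and "tvec" (3), from world to camera coordinates, as OpenCV has them; the wrist camera has in their place "hand_eye" (4x4, takes a point from camera to tool coordinates, whose origin is the TCP and whose axes are the flange's). Camera axes: x right, y down, z forward; pixel columns grow to the right and rows downward; lengths in m; the calibration is good to about 2 mm. A picture is of the moment at which its call begins: read the wrist's pose just before it. There is no depth.
- manip.job_done(): hands the job in, once; it reports no verdict.
Trained networks look in the newest picture that a camera, given by its name, has taken for a name from the list of things; names that differ only in an ending like _2 or _b are one class to them, and where a whole thing is asked for, a point or a joint stands for the part that bears it (a point fixed in the world has none). Each returns a list of dicts, best first, with "p" (0 to 1); they miss things now and then, are a little off and sometimes report something else, mostly with a low value. They report only what shows in the picture. A call takes as long as a camera call.
- eyes.look_for(name, camera): "box" ([centre column, centre row, width, height] in pixels, round what is visible of it).
- eyes.pinpoint(name, camera): "uv" ([column, row] in pixels: a listed point, or the origin of a listed thing).
The state is a dict: "time": time; "joint_pos": joint angles; "joint_vel": joint speeds; "joint_efforts": joint torques, N m; "tool_pos": TCP position; "tool_rot": TCP orientation; "contact_force": force on the tool from outside, world axes, zero at the start; "ft_torque": the same for the moment, N m; "gripper_width": opening from 0.0 (shut) to 1.0 (fully open).
Only numpy, scipy, OpenCV 4.12 (cv2) and the standard library are available. Lean on these libraries where they do the work, as an engineer would, in place of code of your own. Each camera call takes 0.05 s, during which the arm holds its last target.

TASK

The two pattern weights look alike, but one has a non-slip sole and the other a slick one. Without lifting it, drag one of them at least 5 cm across the tabletop and feel how hard it drags; then set the non-slip weight flat in the rectangular tray and the slick weight flat in the round tray, and let go.

Things in the scene. Friction and masses are not known exactly. Their poses are not given: they have to be found in the camera images.
- weight_p_center (a point): pattern weight: steel slab 80 x 60 x 18 mm, sole included; on it across its middle a wooden grip bar 18 mm thick (along x), 50 long (y), 22 high; 0.7 kg, lies flat. Looks just like the other; either may be the non-slip one. This point is its centre, 20 mm above its underside (bar from 2 mm below to 20 above it); x along the 80 mm side, z up. Dragged by its own weight, non-slip needs 5 to 8 N, slick under 1 N
- weight_q_center (a point): pattern weight: steel slab 80 x 60 x 18 mm, sole included; on it across its middle a wooden grip bar 18 mm thick (along x), 50 long (y), 22 high; 0.7 kg, lies flat. Looks just like the other; either may be the non-slip one. This point is its centre, 20 mm above its underside (bar from 2 mm below to 20 above it); x along the 80 mm side, z up. Dragged by its own weight, non-slip needs 5 to 8 N, slick under 1 N
- long_tray_in (a point): low pale wooden tray with cork floor, fixed to the table, which holds one weight lying flat; rectangular, 142 x 122 mm outside, 130 x 110 mm inside; the rim stands 14 mm above the table and the floor 7 mm. This point is the centre of its floor, z up, x along its long side
- round_tray_in (a point): low pale wooden tray with cork floor, fixed to the table, which holds one weight lying flat; round, 144 mm across outside, 130 mm inside; the rim stands 14 mm above the table and the floor 7 mm. This point is the centre of its floor, z up

How it is judged:
By the outcome, as a careful person would: the job done as asked, in the order asked, and still so for the second after the job is handed in, with the robot touching nothing.
It also fails if it takes over 58 s, if anything falls off the work surface, if the arm or the gripper's body presses on something with over 40 N, if the wrist force passes 120 N, or if a joint passes its speed limit or range.

## Working session

There is one attempt and no reset: what is moved stays moved. The work goes in short steps, Python scripts to look and compute and a tool call to move; the robot and the scene stay as the last step left them, time stands still between calls to the robot, and variables do not carry over. Pictures are saved under pics/ and viewed, and the job is handed in when it is done.

Besides the shell and the picture viewer there is one more tool, called after "Request:" as a command line: name --pt "numbers of a row" for each row, then --argument value for the rest. step_arm: Moves the arm, as the interface text tells. Its arguments: {"type":"object","properties":{"motion":{"type":"array","items":{"type":"array","items":{"type":"number"}}}},"required":["motion"]}

```bash
mkdir -p pics; cat > h.py <<'E'
import numpy as np,cv2
from plant import monitor,eyes,manip
def save(f,n): cv2.imwrite('pics/'+n,f['pixels'][:,:,::-1])
def ray(f,uv,z):
    R=cv2.Rodrigues(np.array(f['rvec'],float))[0];t=np.array(f['tvec'],float).ravel()
    p=cv2.undistortPoints(np.array([[uv]],float),np.array(f['mtx'],float),None)[0,0]
    d=R.T@np.array([p[0],p[1],1]);c=-R.T@t
    return c+d*(z-c[2])/d[2]
E
python3 - <<'E'
from h import *
s=monitor.state();print(s)
for c in('top','scene'):
    f=eyes.grab_frame(c);save(f,c+'0.png')
    for n,z in(('weight_p_center',.02),('weight_q_center',.02),('long_tray_in',.007),('round_tray_in',.007)):
        for r in eyes.pinpoint(n,c)[:3]: print(c,n,np.round(r['uv'],1),round(r['p'],2),ray(f,r['uv'],z).round(4))
E
```

```text
{'time': 0.0, 'joint_pos': array([-1.41900264e+00,  5.33457066e-02,  1.61426781e+00, -1.71506972e-05,
        1.47598845e+00, -1.18993403e-01]), 'joint_vel': array([-0.00148752, -0.00021347,  0.00031102,  0.00095502, -0.00084447,
        0.00072436]), 'joint_efforts': array([ 5.95387755e-04, -3.93671536e+01, -3.70182252e+01, -1.80228739e-05,
        6.83413455e-03, -1.49024550e-05]), 'tool_pos': array([ 0.1670882 , -0.60161916,  0.23008557]), 'tool_rot': array([-1.00437663e-03,  9.90847677e-01,  1.34981007e-01, -2.50105598e-05]), 'contact_force': array([ 0.39752651, -0.03108627, -0.32491349]), 'ft_torque': array([-0.01146217,  0.0344129 ,  0.04542977]), 'gripper_width': 1.001206120907517}
top weight_p_center [317.4 216.1] 0.94 [0.4779 0.1003 0.02  ]
top weight_q_center [401.9 203.6] 0.7 [ 0.5067 -0.0784  0.02  ]
top long_tray_in [171.5 209.1] 0.58 [0.4896 0.4118 0.007 ]
top round_tray_in [247.9 199.6] 0.72 [0.5122 0.2487 0.007 ]
scene weight_p_center [292.1 207.1] 0.67 [0.479  0.0939 0.02  ]
scene weight_q_center [302.5 180.9] 0.62 [ 0.5133 -0.0723  0.02  ]
scene long_tray_in [225.  282.8] 0.59 [0.4866 0.4115 0.007 ]
scene round_tray_in [253.  237.3] 0.98 [0.5126 0.2435 0.007 ]
```

View pics/top0.png

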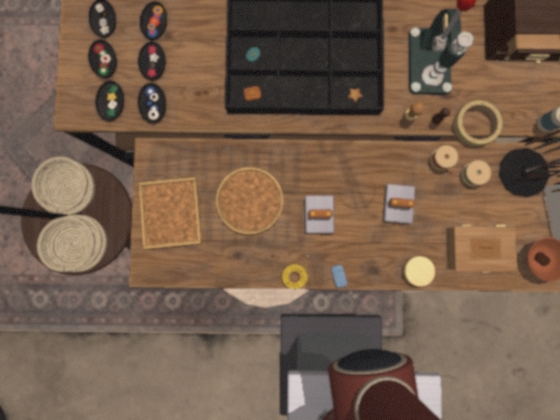

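View pics/scene0.png

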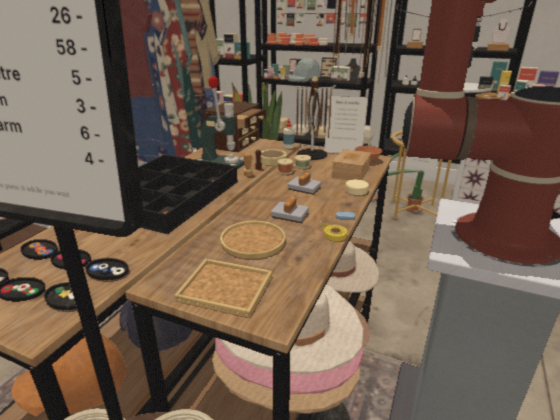

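```bash
python3 - <<'E'
from h import *
f=eyes.grab_frame('top')
im=f['pixels'][:,:,::-1]
crop=im[140:300,120:440];cv2.imwrite('pics/topc.png',cv2.resize(crop,(800,400),interpolation=cv2.INTER_CUBIC))
hsv=cv2.cvtColor(im.copy(),cv2.COLOR_BGR2HSV)
for n,(u,v) in dict(p=(320,215),q=(401,203)).items():
    x0,y0=u-28,v-32
    h=hsv[y0:v+32,x0:u+28]
    g=((h[...,1]<60)&(h[...,2]>110)).astype(np.uint8)
    k,l,st,_=cv2.connectedComponentsWithStats(g)
    ids=[i for i in range(1,k) if st[i,4]>60]; print(n,[st[i].tolist() for i in ids])
    ys,xs=np.nonzero(np.isin(l,ids))
    r=cv2.minAreaRect(np.c_[xs+x0,ys+y0].astype(np.float32)); b=cv2.boxPoints(r)
    w=np.array([ray(f,p,.018) for p in b]);print(r);print(w.round(4).tolist(),w.mean(0).round(4))
    for i in range(4):
        d=w[(i+1)%4]-w[i];print(np.linalg.norm(d).round(4),np.degrees(np.arctan2(d[1],d[0])).round(1))
    h=hsv[y0:v+32,x0:u+28]
    for b_ in eyes.look_for('weight_p_center','top'): print(b_)
E
```

```text
p [[13, 12, 29, 39, 853]]
((319.0, 214.0), (38.0, 28.0), 90.0)
[[0.5226, 0.1268, 0.018], [0.5233, 0.0673, 0.018], [0.4428, 0.0671, 0.018], [0.442, 0.1261, 0.018]] [0.4827 0.0968 0.018 ]
0.0595 -89.3
0.0805 -179.8
0.059 90.7
0.0805 0.5
q [[11, 13, 31, 40, 811]]
((399.4822998046875, 203.23944091796875), (28.846895217895508, 38.00698471069336), 4.23639440536499)
[[0.4692, -0.04, 0.018], [0.55, -0.0466, 0.018], [0.5463, -0.1079, 0.018], [0.4655, -0.1008, 0.018]] [ 0.5078 -0.0738  0.018 ]
0.0811 -4.7
0.0614 -93.5
0.0811 175.0
0.0609 86.5
```

View pics/topc.png

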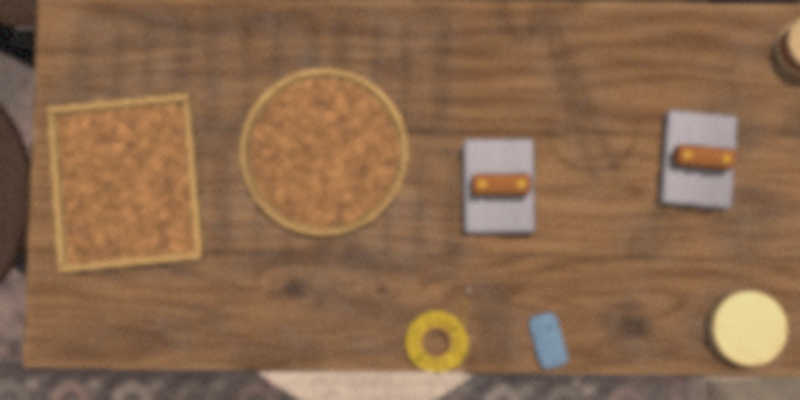

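The top view shows weight P's slab around px (319,214) with almost no yaw, and weight Q's around (399,203) with about -4.5° yaw. The rectangular tray is near (170,213) and the round tray near (249,201). I'll move towards P.

Request:
step_arm --pt "0.4 0.9 0 0 0 0.873 135" --pt "0.4 0.9 0 0 0 0.873 135" --pt "0.4 0.9 0 0 0 0.873 135" --pt "0.4 0.9 0 0 0 0.873 135" --pt "0.4 0.9 0 0 0 0.873 135" --pt "0.4 0.9 0 0 0 0.873 135" --pt "0.4 0.9 0 0 0 0.873 135" --pt "0.4 0.9 0 0 0 0.873 135" --pt "0.4 0.9 0 0 0 0.873 135" --pt "0.4 0.9 0 0 0 0.873 135"

```text
time: 1.65
tool_pos: [0.3677, -0.1501, 0.2317]
tool_rot: [0.001, 0.703, 0.711, 0.0]
contact_force: [0.1, -0.9, -0.1]
gripper_width: 0.472
```

Request:
step_arm --pt "0.23 0.494 0 0 0 0 135" --pt "0.23 0.494 -0.1 0 0 0 135" --pt "0.23 0.494 -0.2 0 0 0 135" --pt "0.23 0.494 -0.2 0 0 0 135" --pt "0.23 0.494 -0.2 0 0 0 135" --pt "0.23 0.494 -0.2 0 0 0 135" --pt "0.23 0.494 -0.2 0 0 0 135" --pt "0.23 0.494 -0.2 0 0 0 135" --pt "0.23 0.494 -0.2 0 0 0 135"

```text
time: 2.55
tool_pos: [0.4825, 0.0942, 0.1322]
tool_rot: [0.001, 0.704, 0.71, 0.0]
contact_force: [-0.8, 0.2, -0.6]
gripper_width: 0.465
```

```bash
python3 - <<'E'
from h import *
s=monitor.state();print(s['tool_pos'],s['tool_rot'],s['joint_pos'],s['contact_force'],s['gripper_width'])
f=eyes.grab_frame('wrist');save(f,'w1.png')
from scipy.spatial.transform import Rotation as Ro
R=Ro.from_quat(np.roll(s['tool_rot'],-1)).as_matrix();T=f['hand_eye'];print(T)
for r in eyes.pinpoint('weight_p_center','wrist')[:2]:
    p=cv2.undistortPoints(np.array([[r['uv']]],float),f['mtx'],None)[0,0]
    c=R@T[:3,3]+s['tool_pos'];d=R@T[:3,:3]@np.array([*p,1]);print(r,c+d*(.02-c[2])/d[2])
E
```

```text
[0.48254234 0.09419601 0.13218481] [5.76884494e-04 7.03971079e-01 7.10228297e-01 3.91577767e-04] [ 4.14640386e-02 -1.91216942e-01  2.01435404e+00 -3.22938756e-04
  1.31709660e+00  3.26958060e-02] [-0.8162945   0.16450817 -0.64961274] 0.4653719423100356
[[ 4.32212459e-04 -9.54520647e-01 -2.98144507e-01  7.65242190e-02]
 [ 9.99998840e-01 -2.28211154e-05  1.52273536e-03  6.57783900e-05]
 [-1.46028634e-03 -2.98144819e-01  9.54519531e-01 -1.42850121e-01]
 [ 0.00000000e+00  0.00000000e+00  0.00000000e+00  1.00000000e+00]]
{'uv': [283.0, 206.6], 'p': 0.65} [0.48649836 0.09663674 0.02      ]
```

View pics/w1.png

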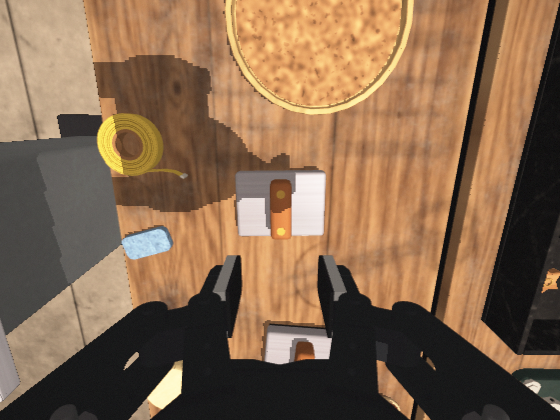

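The picture shows P's bar centred at about px (281,208), directly on the jaw midline at column 280. I'll go down around the bar without gripping it.

Request:
step_arm --pt "0.003 0.005 -0.06 0 0 0 135" --pt "0.003 0.005 -0.12 0 0 0 135" --pt "0.003 0.005 -0.16 0 0 0 135" --pt "0.003 0.005 -0.19 0 0 0 135" --pt "0.003 0.005 -0.205 0 0 0 135" --pt "0.003 0.005 -0.217 0 0 0 135" --pt "0.003 0.005 -0.217 0 0 0 135" --pt "0.003 0.005 -0.217 0 0 0 135"

```text
time: 3.45
tool_pos: [0.4845, 0.0971, 0.0238]
tool_rot: [0.001, 0.704, 0.71, 0.001]
contact_force: [-0.1, 1.0, 0.3]
gripper_width: 0.467
```

```bash
python3 - <<'E'
from h import *
s=monitor.state();print(s['tool_pos'],s['contact_force'],s['gripper_width'])
E
```

```text
[0.48448065 0.09712091 0.02378835] [-0.11420899  0.97580172  0.2665065 ] 0.4665343325976387
```

Request:
step_arm --pt "0 0 0 0 0 0 180" --pt "0 0 0 0 0 0 180" --pt "0 0 0 0 0 0 180" --pt "0.01 0 0 0 0 0 180" --pt "0.02 0 0 0 0 0 180" --pt "0.03 0 0 0 0 0 180" --pt "0.04 0 0 0 0 0 180"

```text
time: 4.15
tool_pos: [0.4958, 0.0976, 0.0218]
tool_rot: [-0.008, 0.703, 0.711, -0.008]
contact_force: [-27.5, -0.4, 24.2]
gripper_width: 0.295
```

Request:
step_arm --pt "0.01 0 0 0 0 0 180" --pt "0.02 0 0 0 0 0 180" --pt "0.03 0 0 0 0 0 180"

```text
time: 4.45
tool_pos: [0.5118, 0.0977, 0.0219]
tool_rot: [-0.007, 0.703, 0.711, -0.007]
contact_force: [-24.0, -0.9, 20.4]
gripper_width: 0.292
```

Request:
step_arm --pt "0.01 0 0 0 0 0 180" --pt "0.02 0 0 0 0 0 180" --pt "0.03 0 0 0 0 0 180"

```text
time: 4.75
tool_pos: [0.5271, 0.0976, 0.0219]
tool_rot: [-0.007, 0.703, 0.711, -0.007]
contact_force: [-22.9, -0.2, 19.0]
gripper_width: 0.29
```

Request:
step_arm --pt "0.01 0 0 0 0 0 180" --pt "0.02 0 0 0 0 0 180" --pt "0.03 0 0 0 0 0 180"

```text
time: 5.05
tool_pos: [0.5424, 0.0977, 0.0219]
tool_rot: [-0.006, 0.703, 0.711, -0.007]
contact_force: [-21.0, 0.3, 18.0]
gripper_width: 0.303
```

Request:
step_arm --pt "0.01 0 0 0 0 0 180" --pt "0.02 0 0 0 0 0 180" --pt "0.03 0 0 0 0 0 180"

```text
time: 5.35
tool_pos: [0.5577, 0.0977, 0.0219]
tool_rot: [-0.006, 0.703, 0.711, -0.006]
contact_force: [-20.4, 0.1, 16.9]
gripper_width: 0.295
```

```bash
python3 - <<'E'
from h import *
s=monitor.state();print(s['tool_pos'],s['contact_force'],s['ft_torque'],s['gripper_width'])
f=eyes.grab_frame('wrist');save(f,'w2.png')
E
```

```text
[0.55770139 0.09769407 0.02194696] [-20.44026266   0.08927541  16.92584623] [-0.03079989  3.61611451 -0.0459161 ] 0.2954436404087351
```

View pics/w2.png

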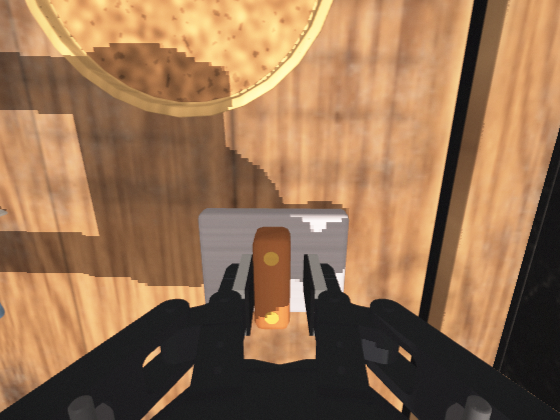

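Fz is about +17 N, so the fingertips are pressing on the slab. I'll raise them 4 mm, which doesn't lift the ungripped weight, and read the drag without that load.

Request:
step_arm --pt "0 0 0.004 0 0 0 180" --pt "0 0 0.008 0 0 0 180" --pt "0.01 0 0.008 0 0 0 180" --pt "0.02 0 0.008 0 0 0 180" --pt "0.03 0 0.008 0 0 0 180"

```text
time: 5.9
tool_pos: [0.5785, 0.0973, 0.0262]
tool_rot: [-0.001, 0.704, 0.71, -0.001]
contact_force: [-3.8, 0.2, -2.5]
gripper_width: 0.295
```

Request:
step_arm --pt "0.01 0 0 0 0 0 180" --pt "0.02 0 0 0 0 0 180"

```text
time: 6.1
tool_pos: [0.589, 0.0973, 0.0266]
tool_rot: [-0.0, 0.704, 0.71, -0.0]
contact_force: [-3.7, -0.2, -3.4]
gripper_width: 0.295
```

```bash
python3 - <<'E'
from h import *
s=monitor.state();print(s['tool_pos'],s['contact_force'],s['ft_torque'],s['gripper_width'])
f=eyes.grab_frame('top');save(f,'t2.png')
print([ (r,ray(f,r['uv'],.02)) for r in eyes.pinpoint('weight_p_center','top')])
E
```

```text
[0.58897515 0.0972642  0.02655861] [-3.6955262  -0.23850397 -3.35784851] [ 0.03266056  0.59844185 -0.00924701] 0.2951378420877158
[({'uv': [320.2, 167.1], 'p': 0.37}, array([0.58257358, 0.09496268, 0.02      ]))]
```

View pics/t2.png

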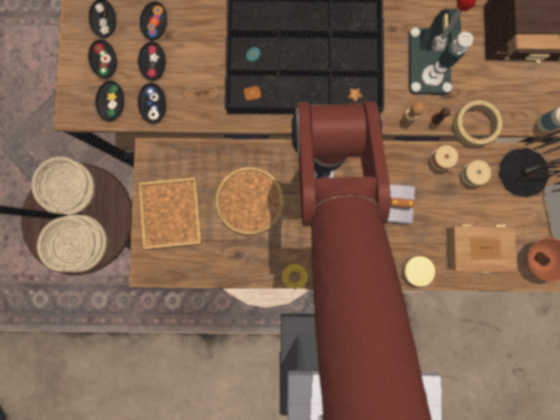

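P needs about 24 N to drag with an estimated 27 N normal load. It needs 3.7 N with about 3.5 N normal load, because pad friction was carrying part of the weight. That gives µ of about 0.9–1.05, or 6–7 N under its own weight, so P is the non-slip one. It moved roughly 9 cm. Next I'll grip it and lift.

Request:
step_arm --pt "0 0 0 0 0 0 255" --pt "0 0 0 0 0 0 255" --pt "0 0 0 0 0 0 255" --pt "0 0 0 0 0 0 255" --pt "0 0 0 0 0 0 255" --pt "0 0 0.02 0 0 0 255" --pt "0 0 0.06 0 0 0 255" --pt "0 0 0.12 0 0 0 255" --pt "0 0 0.16 0 0 0 255" --pt "0 0 0.16 0 0 0 255"

```text
time: 7.2
tool_pos: [0.5922, 0.0974, 0.1115]
tool_rot: [0.003, 0.704, 0.71, 0.004]
contact_force: [0.5, -0.0, -6.6]
gripper_width: 0.189
```

```bash
python3 - <<'E'
from h import *
s=monitor.state();print(s['tool_pos'],s['tool_rot'],s['contact_force'],s['ft_torque'],s['gripper_width'])
f=eyes.grab_frame('wrist');save(f,'w3.png')
E
```

```text
[0.5922138  0.09738955 0.1114749 ] [0.00345144 0.70373696 0.71044273 0.00367348] [ 0.465291   -0.02784344 -6.64852137] [-0.03221992 -0.06770715 -0.01855323] 0.18881924170683956
```

View pics/w3.png

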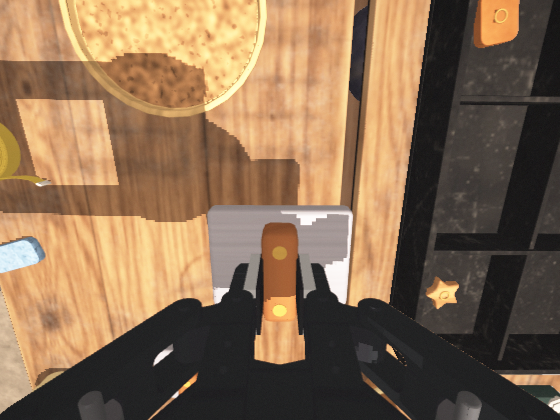

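P is gripped and level, with about 6.6 N on the wrist. I'll carry it to the rectangular tray.

Request:
step_arm --pt "-0.02 0.06 0 0 0 0.042 255" --pt "-0.06 0.14 0 0 0 0.042 255" --pt "-0.1 0.22 0 0 0 0.042 255" --pt "-0.14 0.3 0 0 0 0.042 255" --pt "-0.16 0.38 0 0 0 0.042 255" --pt "-0.18 0.46 0 0 0 0.042 255" --pt "-0.2 0.54 0 0 0 0.042 255" --pt "-0.21 0.6 0 0 0 0.042 255" --pt "-0.218 0.632 0 0 0 0.042 255" --pt "-0.218 0.632 0 0 0 0.042 255"

```text
time: 8.25
tool_pos: [0.4781, 0.4146, 0.1047]
tool_rot: [-0.0, 0.68, 0.733, -0.001]
contact_force: [0.1, -0.1, -7.5]
gripper_width: 0.189
```

```bash
python3 - <<'E'
from h import *
s=monitor.state();print(s['tool_pos'],s['tool_rot'],s['contact_force'])
f=eyes.grab_frame('wrist');save(f,'w4.png')
from scipy.spatial.transform import Rotation as Ro
R=Ro.from_quat(np.roll(s['tool_rot'],-1)).as_matrix();T=f['hand_eye']
for n in('long_tray_in','round_tray_in'):
  for r in eyes.pinpoint(n,'wrist')[:2]:
    p=cv2.undistortPoints(np.array([[r['uv']]],float),f['mtx'],None)[0,0]
    c=R@T[:3,3]+s['tool_pos'];d=R@T[:3,:3]@np.array([*p,1]);print(n,r,c+d*(.007-c[2])/d[2])
f=eyes.grab_frame('top')
for px in [(139.2,182),(195.2,178),(200.4,243.2),(144,248)]: print(ray(f,px,.014).round(4))
print(ray(f,(249.6,200.8),.014))
E
```

```text
[0.47812551 0.41456755 0.10471398] [-4.78007931e-04  6.80080967e-01  7.33135953e-01 -1.15038990e-03] [ 0.07059133 -0.13843748 -7.51036617]
long_tray_in {'uv': [283.5, 213.1], 'p': 0.66} [0.48190393 0.41565393 0.007     ]
round_tray_in {'uv': [298.6, 373.6], 'p': 0.58} [0.51089458 0.24596545 0.007     ]
[0.5463 0.4811 0.014 ]
[0.5565 0.3618 0.014 ]
[0.4178 0.3465 0.014 ]
[0.4062 0.4651 0.014 ]
[0.5090248 0.2444611 0.014    ]
```

View pics/w4.png

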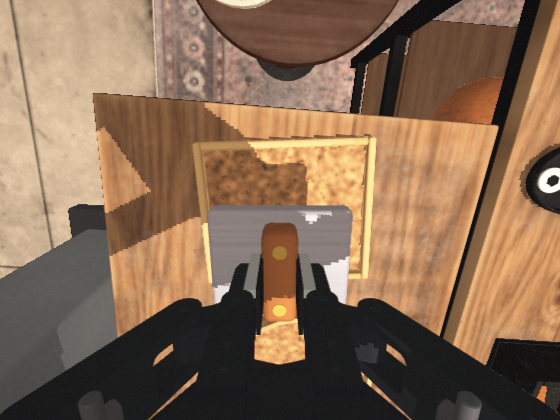

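The picture shows the slab inside the rectangular tray's outline, with the rim corners at about px (195,145) and (372,138). I'll lower it.

Request:
step_arm --pt "0.007 0 -0.03 0 0 0.01 255" --pt "0.007 0 -0.06 0 0 0.01 255" --pt "0.007 0 -0.09 0 0 0.01 255" --pt "0.007 0 -0.11 0 0 0.01 255" --pt "0.007 0 -0.122 0 0 0.01 255" --pt "0.007 0 -0.13 0 0 0.01 255" --pt "0.007 0 -0.134 0 0 0.01 255" --pt "0.007 0 -0.134 0 0 0.01 255"

```text
time: 9.25
tool_pos: [0.4834, 0.4135, 0.0401]
tool_rot: [0.0, 0.675, 0.737, 0.0]
contact_force: [0.6, 0.3, -6.8]
gripper_width: 0.186
```

Request:
step_arm --pt "0 0 -0.003 0 0 0 255" --pt "0 0 -0.006 0 0 0 255" --pt "0 0 -0.009 0 0 0 255" --pt "0 0 -0.009 0 0 0 255"

```text
time: 9.65
tool_pos: [0.483, 0.4132, 0.0351]
tool_rot: [-0.0, 0.675, 0.737, -0.0]
contact_force: [0.1, 0.3, -7.7]
gripper_width: 0.189
```

Request:
step_arm --pt "0 0 -0.002 0 0 0 255" --pt "0 0 -0.004 0 0 0 255" --pt "0 0 -0.004 0 0 0 255"

```text
time: 9.95
tool_pos: [0.4833, 0.4133, 0.0347]
tool_rot: [0.0, 0.675, 0.737, -0.0]
contact_force: [-4.3, -4.0, 3.1]
gripper_width: 0.192
```

It has landed, with Fz now +3 N. I'll release and rise.

Request:
step_arm --pt "0 0 0 0 0 0 130" --pt "0 0 0 0 0 0 130" --pt "0 0 0 0 0 0 130" --pt "0 0 0.02 0 0 0 130" --pt "0 0 0.06 0 0 0 130" --pt "0 0 0.12 0 0 0 130" --pt "0 0 0.18 0 0 0 130" --pt "0 0 0.2 0 0 0 130"

```text
time: 10.75
tool_pos: [0.4854, 0.4148, 0.1386]
tool_rot: [0.001, 0.675, 0.737, 0.004]
contact_force: [0.3, 0.4, 0.8]
gripper_width: 0.489
```

```bash
python3 - <<'E'
from h import *
s=monitor.state();print(s['tool_pos'],s['tool_rot'],s['contact_force'])
f=eyes.grab_frame('wrist');save(f,'w5.png')
E
```

```text
[0.48536843 0.41480903 0.13855359] [0.00093805 0.67547452 0.73737243 0.00389682] [0.34270064 0.41235251 0.78482532]
```

View pics/w5.png

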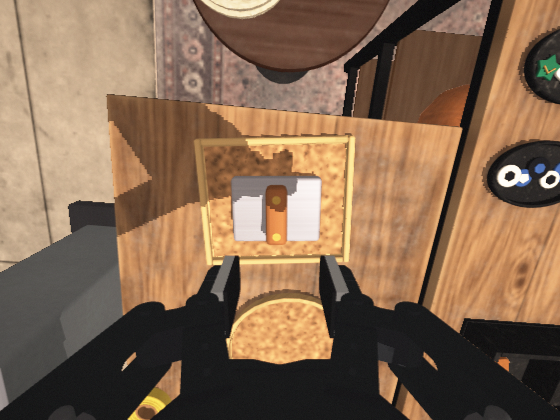

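P lies flat within the rectangular tray, with the slab at about px (277,210) and the rim clear all round. Next is Q.

Request:
step_arm --pt "0.045 -0.98 0.02 0 0 -0.11 130" --pt "0.045 -0.98 0.02 0 0 -0.11 130" --pt "0.045 -0.98 0.02 0 0 -0.11 130" --pt "0.045 -0.98 0.02 0 0 -0.11 130" --pt "0.045 -0.98 0.02 0 0 -0.11 130" --pt "0.045 -0.98 0.02 0 0 -0.11 130" --pt "0.045 -0.98 0.02 0 0 -0.11 130" --pt "0.045 -0.98 0.02 0 0 -0.11 130" --pt "0.045 -0.98 0.02 0 0 -0.11 130" --pt "0.045 -0.98 0.02 0 0 -0.11 130"

```text
time: 11.8
tool_pos: [0.5048, -0.079, 0.1421]
tool_rot: [-0.0, 0.734, 0.679, -0.0]
contact_force: [0.5, -0.5, -0.3]
gripper_width: 0.489
```

Request:
step_arm --pt "0 0 0 0 0 0 130" --pt "0 0 0 0 0 0 130" --pt "0 0 0 0 0 0 130"

```text
time: 12.1
tool_pos: [0.5052, -0.0757, 0.1423]
tool_rot: [-0.001, 0.734, 0.679, -0.0]
contact_force: [-0.7, -0.2, -0.1]
gripper_width: 0.49
```

```bash
python3 - <<'E'
from h import *
s=monitor.state();print(s['tool_pos'],s['tool_rot'],s['contact_force'])
f=eyes.grab_frame('wrist');save(f,'w6.png')
from scipy.spatial.transform import Rotation as Ro
R=Ro.from_quat(np.roll(s['tool_rot'],-1)).as_matrix();T=f['hand_eye']
for n in('weight_q_center',):
  for r in eyes.pinpoint(n,'wrist')[:2]:
    p=cv2.undistortPoints(np.array([[r['uv']]],float),f['mtx'],None)[0,0]
    c=R@T[:3,3]+s['tool_pos'];d=R@T[:3,:3]@np.array([*p,1]);print(n,r,c+d*(.02-c[2])/d[2])
E
```

```text
[ 0.50516285 -0.07566756  0.14231393] [-8.43572738e-04  7.33678138e-01  6.79496594e-01 -2.40001653e-04] [-0.69909622 -0.15787099 -0.06605192]
weight_q_center {'uv': [282.9, 204.2], 'p': 0.85} [ 0.50894911 -0.07400997  0.02      ]
```

View pics/w6.png

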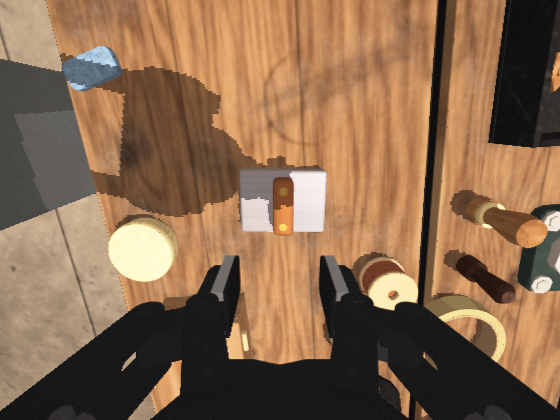

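Q's bar is at about px (283,206) and aligned with the jaws. I'll go down, grip and lift.

Request:
step_arm --pt "0.006 0.003 -0.06 0 0 0 130" --pt "0.006 0.003 -0.12 0 0 0 130" --pt "0.006 0.003 -0.17 0 0 0 130" --pt "0.006 0.003 -0.205 0 0 0 130" --pt "0.006 0.003 -0.223 0 0 0 130" --pt "0.006 0.003 -0.23 0 0 0 130" --pt "0.006 0.003 -0.23 0 0 0 130" --pt "0.006 0.003 -0.23 0 0 0 130"

```text
time: 13.0
tool_pos: [0.5096, -0.0752, 0.0295]
tool_rot: [0.001, 0.734, 0.679, 0.001]
contact_force: [0.3, -0.5, -0.3]
gripper_width: 0.49
```

Request:
step_arm --pt "0 0 0 0 0 0 255" --pt "0 0 0 0 0 0 255" --pt "0 0 0 0 0 0 255" --pt "0 0 0 0 0 0 255" --pt "0 0 0 0 0 0 255" --pt "0 0 0 0 0 0 255"

```text
time: 13.6
tool_pos: [0.5096, -0.0755, 0.0296]
tool_rot: [0.001, 0.734, 0.679, 0.0]
contact_force: [-2.2, 1.0, 5.7]
gripper_width: 0.189
```

Request:
step_arm --pt "0 0 0.04 0 0 0 255" --pt "0 0 0.1 0 0 0 255" --pt "0 0 0.16 0 0 0 255" --pt "0 0 0.16 0 0 0 255"

```text
time: 14.0
tool_pos: [0.5109, -0.0759, 0.1115]
tool_rot: [0.003, 0.734, 0.679, 0.002]
contact_force: [2.0, -0.7, -5.7]
gripper_width: 0.193
```

Request:
step_arm --pt "0.003 0.04 0 0 0 0 255" --pt "0.003 0.12 0 0 0 0 255" --pt "0.003 0.2 0 0 0 0 255" --pt "0.003 0.28 0 0 0 0 255" --pt "0.003 0.36 0 0 0 0 255" --pt "0.003 0.44 0 0 0 0 255" --pt "0.003 0.52 0 0 0 0 255" --pt "0.003 0.6 0 0 0 0 255" --pt "0.003 0.641 0 0 0 0 255" --pt "0.003 0.641 0 0 0 0 255"

```text
time: 15.0
tool_pos: [0.5079, 0.2473, 0.1047]
tool_rot: [-0.001, 0.733, 0.68, -0.002]
contact_force: [0.2, -0.4, -6.8]
gripper_width: 0.187
```

```bash
python3 - <<'E'
from h import *
s=monitor.state();print(s['tool_pos'],s['tool_rot'],s['contact_force'])
f=eyes.grab_frame('wrist');save(f,'w7.png')
from scipy.spatial.transform import Rotation as Ro
R=Ro.from_quat(np.roll(s['tool_rot'],-1)).as_matrix();T=f['hand_eye']
for n in('round_tray_in',):
  for r in eyes.pinpoint(n,'wrist')[:2]:
    p=cv2.undistortPoints(np.array([[r['uv']]],float),f['mtx'],None)[0,0]
    c=R@T[:3,3]+s['tool_pos'];d=R@T[:3,:3]@np.array([*p,1]);print(n,r,c+d*(.007-c[2])/d[2])
E
```

```text
[0.50790303 0.24727243 0.10469462] [-0.00138797  0.73276354  0.68047917 -0.00193974] [ 0.15049464 -0.36735466 -6.84418781]
```

View pics/w7.png

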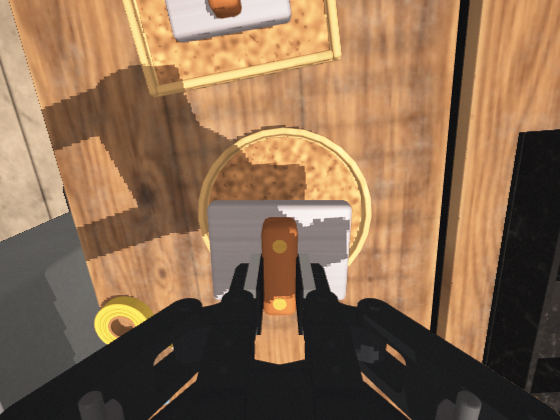

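The slab is over the round tray; the tray's circle is centred near column 285 and the bar is at column 280. I'll nudge the position and lower.

Request:
step_arm --pt "0.006 -0.005 -0.03 0 0 0 255" --pt "0.006 -0.005 -0.06 0 0 0 255" --pt "0.006 -0.005 -0.09 0 0 0 255" --pt "0.006 -0.005 -0.11 0 0 0 255" --pt "0.006 -0.005 -0.122 0 0 0 255" --pt "0.006 -0.005 -0.128 0 0 0 255" --pt "0.006 -0.005 -0.13 0 0 0 255" --pt "0.006 -0.005 -0.13 0 0 0 255"

```text
time: 15.9
tool_pos: [0.5137, 0.243, 0.0439]
tool_rot: [0.0, 0.734, 0.679, 0.001]
contact_force: [-1.2, -0.4, -7.3]
gripper_width: 0.188
```

Request:
step_arm --pt "0 0 -0.003 0 0 0 255" --pt "0 0 -0.006 0 0 0 255" --pt "0 0 -0.006 0 0 0 255"

```text
time: 16.2
tool_pos: [0.5131, 0.2428, 0.0403]
tool_rot: [-0.0, 0.734, 0.679, -0.0]
contact_force: [-0.1, 0.9, -6.0]
gripper_width: 0.191
```

Request:
step_arm --pt "-0.003 0.002 -0.003 0 0 0 255" --pt "-0.003 0.002 -0.006 0 0 0 255" --pt "-0.003 0.002 -0.006 0 0 0 255"

```text
time: 16.5
tool_pos: [0.5113, 0.2438, 0.0369]
tool_rot: [-0.0, 0.734, 0.679, -0.0]
contact_force: [0.1, -0.6, -6.8]
gripper_width: 0.188
```

Request:
step_arm --pt "0 0 -0.002 0 0 0 255" --pt "0 0 -0.004 0 0 0 255" --pt "0 0 -0.004 0 0 0 255"

```text
time: 16.8
tool_pos: [0.5126, 0.2441, 0.0366]
tool_rot: [0.0, 0.734, 0.679, 0.001]
contact_force: [-2.7, -0.0, 1.7]
gripper_width: 0.188
```

Q is down on the tray floor. I'll release, rise and move away.

Request:
step_arm --pt "0 0 0 0 0 0 130" --pt "0 0 0 0 0 0 130" --pt "0 0 0 0 0 0 130" --pt "0 0 0.02 0 0 0 130" --pt "0 0 0.06 0 0 0 130" --pt "0 0 0.12 0 0 0 130" --pt "0 0 0.2 0 0 0 130" --pt "0 0 0.3 0 0 0 130" --pt "0 0 0.3 0 0 0 130"

```text
time: 17.7
tool_pos: [0.5164, 0.2454, 0.1957]
tool_rot: [0.004, 0.734, 0.679, 0.008]
contact_force: [0.1, 0.3, 1.2]
gripper_width: 0.491
```

Request:
step_arm --pt "0 -0.1 0 0 0 0 130" --pt "0 -0.2 0 0 0 0 130" --pt "0 -0.3 0 0 0 0 130" --pt "0 -0.4 0 0 0 0 130" --pt "0 -0.5 0 0 0 0 130" --pt "0 -0.6 0 0 0 0 130" --pt "0 -0.6 0 0 0 0 130" --pt "0 -0.6 0 0 0 0 130"

```text
time: 18.5
tool_pos: [0.5117, -0.0571, 0.1857]
tool_rot: [0.0, 0.735, 0.678, 0.0]
contact_force: [-0.3, 0.3, 0.4]
gripper_width: 0.486
```

```bash
python3 - <<'E'
from h import *
print(monitor.state()['tool_pos'])
f=eyes.grab_frame('top');im=f['pixels'][:,:,::-1]
cv2.imwrite('pics/t8.png',cv2.resize(im[140:300,120:440],(800,400),interpolation=cv2.INTER_CUBIC))
f=eyes.grab_frame('scene');im=f['pixels'][:,:,::-1]
cv2.imwrite('pics/s8.png',cv2.resize(im[180:330,150:370],(792,540),interpolation=cv2.INTER_CUBIC))
E
```

```text
[ 0.51171444 -0.05714754  0.18570026]
```

View pics/t8.png

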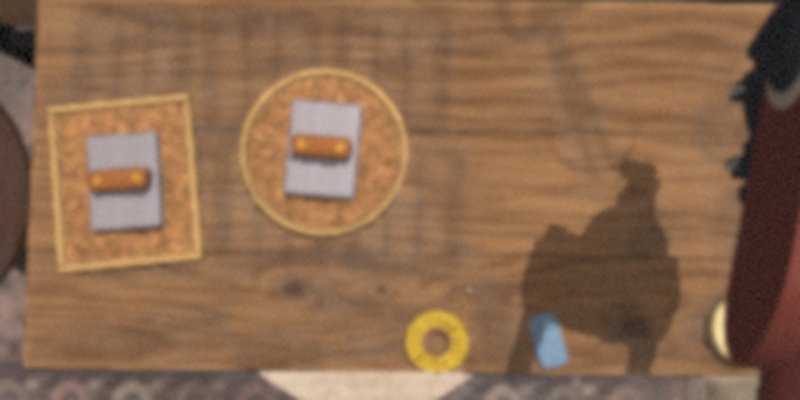

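View pics/s8.png

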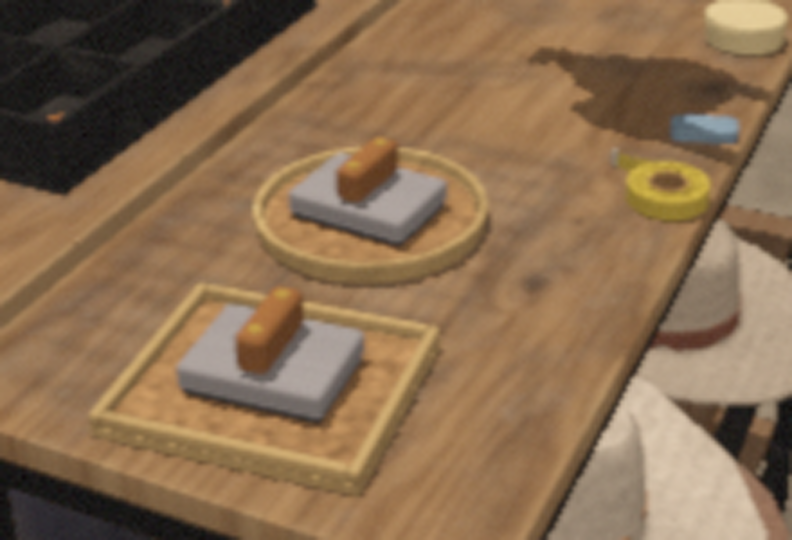

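In both views the weights lie flat and clear of the rims: crop px (124,181) in the rectangular tray and (323,149) in the round one. The arm is clear of both.

```bash
python3 -c "
from h import *
print(manip.job_done())"
```

```text
the job is handed in; nothing more can be done
None
```

I dragged weight P across the table and judged it to be the non-slip one. P now lies flat in the rectangular tray and Q, the slick one, lies flat in the round tray. I handed the job in at about 18.7 s.

- **Drag test:** I pushed P about 9 cm by its bar without gripping or lifting it.
    - **First stretch:** For about 6–7 cm the fingertips were pressing down on the slab by 17–24 N, so the drag read 20–27 N instead of the weight's own drag.
    - **After raising the tips 4 mm:** It read 3.7 N, with the pads carrying about 3.4 N of the weight.
    - **Result:** Corrected for load, both readings give µ of about 0.9–1.05, or 6–7 N under its own weight, which is within the non-slip range.
- **Q not tested:** I took Q as slick by elimination and did not drag it.
- **Last checks:** The final top and scene pictures show both weights flat, clear of the rims and released. The arm is well away, with contact force near zero.
- **Missed detection:** The network did not find the round tray in the last wrist picture before placing Q. I used the earlier measurements, which agreed to within about 5 mm.

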